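# Cam-lock the cutlery caddy to the dish rack

### The arm

A 6-joint arm with a two-finger parallel gripper is mounted at the origin on the work surface. World frame = base frame: x ahead of the robot, y to its left, z up, the work surface at z = 0. Lengths are in mm, angles in degrees, forces in N, time in s.
With the tool pointing down it reaches from about 350 to 850 mm from the base axis. Payload 8.1 kg.
Tool frame: the origin (TCP) lies midway between the tips of the shut fingers; the grasp point (between the pads) lies grip_depth behind it (grip_depth is the distance from the TCP to the grasp point, in mm); z points along the fingers, y is the line along which they close (so a half turn about z gives the same grasp; the last joint's range is limited). The gripper opens to 85 mm and grips with 20 to 120 N. Pads are 22 mm wide; open, the fingers measure 114 mm over their backs; the gripper's body (76 mm by 85 mm) begins 54 mm behind the grasp point. The pads swing forward as they close: fully open they stand 13 mm farther back than shut.
Start: joints at [71.081, 7.471, 85.268, -0, 87.261, -4.893], TCP at [145.395, 582.122, 231.292] pointing down, gripper open.
Joint ranges: [-169.43, 169.43], [-51.17, 129.36], [1.28, 143.12], [-76.62, 256.62], [0, 156.53], [-152.29, 152.29]. Speed limits (degrees/s): [136.94, 136.94, 159.86, 180, 180, 180].

### API

Orientations are given as [roll, pitch, yaw] about the fixed x, y, z axes, in that order (R = Rz(yaw) Ry(pitch) Rx(roll)).
In Python, from bench import sense, snapshot, hand_in, grip_depth gives the robot as it stands. The module is installed in compiled form; this text tells all that it offers.
- The arm moves only by the tool apply_moves, never from a script. Its argument "series" is text: rows parted by semicolons, each of 5 numbers parted by spaces: the shift along the tool's x, y, z each as a share of 0.3 m, from -1 to 1, then the turn about the tool's z as a share of 2 rad, from -1 to 1, then the gripper's target within -1 to 1 (shut at 1, half-way at 0, fully open at -1). In form: tx ty tz twist gripper; .... A call has 1 to 5 rows; each row shifts and turns the commanded pose from where the row before left it, along the tool's axes as they then stand; what a row does not reach is not made up. A row lasts 1/12 s, in which the tool goes at most 41.7 mm and 7.16 degrees, less where a joint would pass 70% of its speed; a pose out of reach is approached as far as the arm can. A call with a number of a shift or a turn outside -1 to 1 is refused whole. A call with a gripper value outside its range is refused whole. The fingers move at their own pace and stop on an object; "squeeze" is the grip in N (left out, the last holds). Time passes only in rows, so rows that do not move let the fingers close. It gives the time, the measured TCP pose, the force, the opening and the grip force at its end, in the units of the state.
- sense(): the state, without advancing time (a new reading comes with each control period).
- snapshot(name): name is "scene" or "top" or "wrist"; returns a dict with "frame" (384x512x3 uint8, blue, green, red), "depth" (384x512 float32, mm along the optical axis (not along the pixel's ray), 0 where there is no reading), "intrinsics" (3x3 intrinsics, pixels), "extrinsics" (4x4, takes a point from camera to world coordinates); the wrist camera has in their place "tool_from_camera" (4x4, takes a point from camera to tool coordinates, whose origin is the TCP and whose axes are the flange's). Camera axes: x right, y down, z forward; pixel columns grow to the right and rows downward; lengths in mm; the calibration is good to about 2 mm. A picture is of the moment at which its call begins: read the wrist's pose just before it.
- hand_in(): hands the job in; it is judged then, once.
The state is a dict: "time": time; "joint_pos": joint angles; "qd": joint speeds; "joint_efforts": joint torques, N m; "tool_pos": TCP position; "tcp_rot": TCP orientation; "ft_force": force on the tool from outside, world axes, zero at the start; "wrist_torque": the same for the moment, N m; "finger_gap": finger opening in mm; "grip_force": force on a finger pad.
Only numpy, scipy, OpenCV 4.12 (cv2) and the standard library are available. Lean on these libraries where they do the work, as an engineer would, in place of code of your own. Each camera call takes 0.05 s, during which the arm holds its last target. There are 200 camera calls.

### The job

Slide the cutlery caddy gently along its rails until it meets the rubber bumpers at the dish rack, so that its bolt stands in the open cam hook. Then swing the cam's lever clockwise, about half a turn, until the hook has drawn the bolt in and the lever has clearly firmed up; stop there, do not strain it, and let go. Leave everything else where it is.

Things in the scene. Friction and masses are not known exactly. Their poses are not given: they have to be found in the camera images.
- rack: White dish rack on its drainer tray. Origin on the counter (z=0) under the cam axis; +y points into the rack, -y along the rails to the caddy. Yaw within 20 degrees of the base frame. The tray is 10 mm thick; two rails along y (26 mm high over the counter) guide the caddy with 2 mm play either side; it slides with 1 to 4 N. The rack basket (100 mm high) begins at y = +52 mm.
- latch: Cam latch: aluminium bracket on the rack's end wall with a turning steel hook and a grey lever above. Same origin and axes as rack: on the counter under the cam's vertical turning axis.
- cam (a joint): Cam angle in rad, 0 to 4.2; grows clockwise seen from above (tightening). Starts at 0 to 0.4 with the hook's mouth open to the caddy; keep it below 0.8 while the pin goes in. It takes up the bolt's slack at 1.8 to 3.6 and is tight 0.2 to 0.5 further on, about half a turn from the start. It stays where it is left, by friction.
- cam_axis (a point): Point on the cam axis, 65 mm above the counter, mid-height of the hook: a C-shaped spiral steel wall, 15 mm high, 6 mm thick. Its inner face is 35 mm from the axis at the open tip, falling 4 mm per rad to 19 mm at its root, 3.9 rad on. At cam angle 0 the tip stands 0.85 rad anticlockwise of the rack's -y; the shaft is 16 mm thick.
- lever (a point): Point on the cam's grey lever, 50 mm out from the cam axis and 127 mm above the counter. The lever is a bar 12 mm wide and 20 mm high (117 to 137 mm above the counter) reaching 71 mm from the axis, above everything else on the drainer. At cam angle 0 it points 17 degrees from the rack's -x towards its -y; it sweeps clockwise past -x, +y (over the rack) to about +x.
- caddy: Loose white cutlery caddy, open box with three compartments, 150 (x) x 90 (y) x 80 mm high, walls 5 mm, 0.25 to 0.5 kg, on the tray between the rails, axes as rack. Origin centre of its underside, 10 mm above the counter, 144 to 184 mm from the cam axis at the start. The +y face carries the bolt; the -y face is plain and free to be pushed.
- pin (a point): Upright steel pin ending the caddy's bolt, 8 mm thick, 85 mm ahead (+y) of the caddy's origin on its centre line; this point is 65 mm above the counter. The pin spans 48 to 78 mm above the counter; the 8 mm neck runs below the hook. The hook goes round behind the pin and pulls it towards the cam axis.
- tight (a point): How tight (the point itself is the cam axis at the counter): a pull of about 20 N on the bolt is right, 10 to 32 N is good, over 40 N strains it. Pushed square to the lever 50 mm from the axis, it moves with about 1 N when free and takes about 9 N at the right tightness (7 to 11 N is in bounds). Friction locks the cam, so this resistance shows only while the lever moves.
- bumpers (a point): Point on the rack, 60 mm above the counter, nominally midway between two sprung rubber bumpers (18 mm round, 15 N/mm each, 58 mm either side in x) that stop the caddy's +y face. They are set by hand: they first touch with the pin 20.0 to 27.2 mm from the cam axis. Where is not shown by this point and must be felt.
- colander: Bystander: white upturned colander, 170 mm wide, 76 mm high, lying in the dish rack; origin at the centre of its underside. Leave it alone.
- jar: Bystander: small glass jar, 34 mm wide, 50 mm high, standing on the drainer tray beside the latch; origin at the centre of its underside. Leave it alone.
- shaker: Bystander: small steel shaker, 32 mm wide, 45 mm high, standing on the drainer tray on the other side of the latch; origin at the centre of its underside. Leave it alone.
- mug: Bystander: white mug, 90 mm high; origin at the centre of its underside. Leave it alone.
- spoon: Bystander: steel spoon lying down; origin at its middle, long axis x. Leave it alone.
- bowl: Bystander: white bowl, 120 mm wide, 50 mm high; origin at the centre of its underside. Leave it alone.

How it is judged:
By the outcome, as a careful person would: the job done as asked, in the order asked, and still so for the second after the job is handed in, with the robot touching nothing.
It also fails if it takes over 64 s, if anything falls off the work surface, if the arm or the gripper's body presses on something with over 40 N, if the wrist force passes 120 N, or if a joint passes its speed limit or range.

## Working session

There is one attempt and no reset: what is moved stays moved. The work goes in short steps, Python scripts to look and compute and a tool call to move; the robot and the scene stay as the last step left them, time stands still between calls to the robot, and variables do not carry over. Pictures are saved under pics/ and viewed, at most 10 in all, crops included, and the job is handed in when it is done.

Besides the shell and the picture viewer there is one more tool, called after "Request:" as name(argument=value, ...) on one line, values as JSON. apply_moves: Moves the arm, as the interface text tells. Its arguments: {"type":"object","properties":{"series":{"type":"string"},"squeeze":{"type":"number"}},"required":["series"]}

```bash
mkdir -p pics; python3 - <<'E'
from bench import *
import cv2,numpy as np
print(sense(),grip_depth)
for n in("scene","top"):
    s=snapshot(n);np.savez(f"{n}0.npz",**s);cv2.imwrite(f"pics/{n}0.png",s["frame"]);print(n,s["intrinsics"],s["extrinsics"])
E
```

```text
{'time': 0.0, 'joint_pos': array([ 7.10830642e+01,  7.51441725e+00,  8.53298836e+01, -5.48360150e-04,
        8.72613968e+01, -4.89508379e+00]), 'qd': array([-0.05161678,  0.05097739,  0.0950389 , -0.03643635,  0.0145149 ,
        0.08933251]), 'joint_efforts': array([ 4.94952637e-04, -5.69352686e+01, -5.00587785e+01,  1.90986480e-04,
        1.35661731e-02, -3.34254344e-05]), 'tool_pos': array([145.19787013, 581.59746322, 230.24584136]), 'tcp_rot': array([-1.79894641e+02, -8.47364143e-03,  1.65978167e+02]), 'ft_force': array([ 0.62275412, -0.41457188, -0.23708663]), 'wrist_torque': array([-0.02261684, -0.04126829,  0.04533829]), 'grip_force': 0.0, 'finger_gap': 85.47480499265437} 18.700000000000003
scene [[446.94062637   0.         253.61912827]
 [  0.         446.94062637 192.54616416]
 [  0.           0.           1.        ]] [[-6.29479188e-01  6.31805777e-01 -4.52302345e-01  9.95319657e+02]
 [ 7.76821464e-01  4.98641324e-01 -3.84584508e-01  3.37827283e+02]
 [-1.74460740e-02 -5.93446114e-01 -8.04684624e-01  9.52632373e+02]
 [ 0.00000000e+00  0.00000000e+00  0.00000000e+00  1.00000000e+00]]
top [[371.80316072   0.         260.81003101]
 [  0.         371.80316072 185.22684091]
 [  0.           0.           1.        ]] [[ 2.71455591e-04 -9.93154923e-01  1.16804220e-01  3.88443493e+02]
 [-9.99753928e-01  2.32133904e-03  2.20611729e-02 -6.90493961e+01]
 [-2.21813046e-02 -1.16781466e-01 -9.92909905e-01  1.23966904e+03]
 [ 0.00000000e+00  0.00000000e+00  0.00000000e+00  1.00000000e+00]]
```

View pics/top0.png

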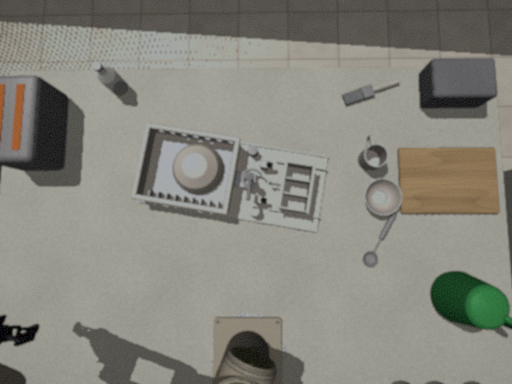

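View pics/scene0.png

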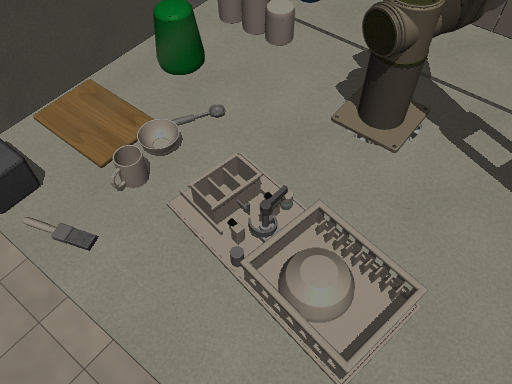

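The top view shows the rack at about (190,170), the cam at about (250,180) and the caddy at about (298,188). In the scene view the lever is at about (275,198) and the caddy at about (225,185). I'll enlarge both around the latch.

```bash
python3 - <<'E'
import cv2,numpy as np
t=np.load("top0.npz")["frame"][135:240,225:340]; s=np.load("scene0.npz")["frame"][145:275,165:320]
a=cv2.resize(t,None,fx=5.7,fy=5.7,interpolation=cv2.INTER_CUBIC);cv2.imwrite("pics/t1.png",a)
b=cv2.resize(s,None,fx=4.5,fy=4.5,interpolation=cv2.INTER_CUBIC);cv2.imwrite("pics/s1.png",b)
E
```

```text
(no output)
```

View pics/t1.png

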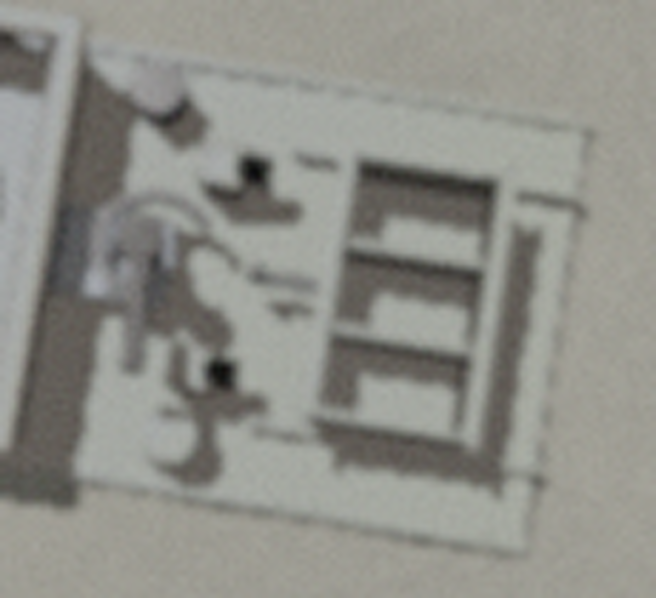

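View pics/s1.png

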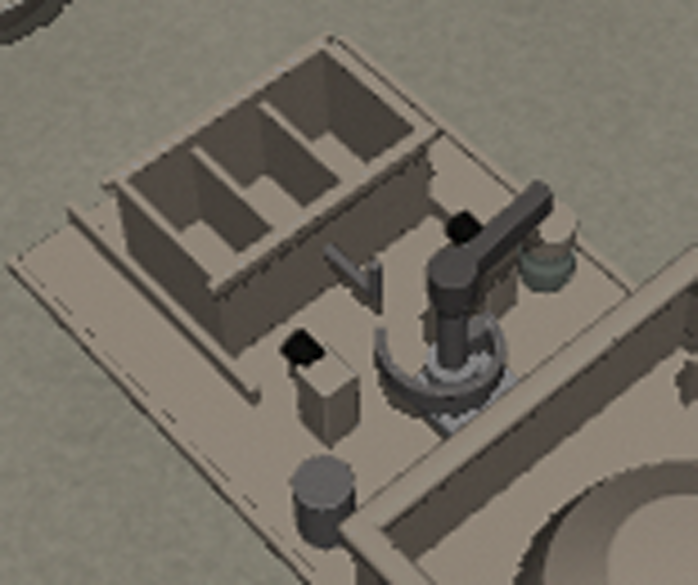

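The scene crop shows the lever hub at about (453,268), the lever tip at about (543,190), and the pin top at about (375,265). The caddy rim corners are at (330,40), (440,130), (213,288) and (108,185). In the top crop the rim is about (355,160) to (505,180) and (315,420) to (475,445), with the lever tip at about (133,370).

```bash
cat >h.py <<'E'
import numpy as np
def ray(s,uv,z):
    K,T=s["intrinsics"],s["extrinsics"]
    d=T[:3,:3]@np.linalg.solve(K,[*uv,1.]);o=T[:3,3]
    return (o+d*(z-o[2])/d[2])[:2]
E
python3 - <<'E'
from h import *
S=np.load("scene0.npz");T=np.load("top0.npz")
sc=lambda u,v:(u/4.5+165-.4,v/4.5+145-.4); tc=lambda u,v:(u/5.7+225-.4,v/5.7+135-.4)
def pr(n,p):print(n,np.round(p,1))
for n,p,z in[("far",(330,40),90),("right",(440,130),90),("near",(213,288),90),("left",(108,185),90),("hub",(453,268),137),("hubbot",(453,355),80),("tip",(543,190),137),("pin",(375,265),78),
  ("tray l",(10,265),10),("tray far",(332,36),10)]:pr("S "+n,ray(S,sc(*p),z))
for n,p,z in[("LT",(355,158),90),("RT",(505,180),90),("LB",(315,420),90),("RB",(475,445),90),("tip",(133,372),137),("hub",(137,247),137),("pin",(255,275),78),("trayTR",(588,130),10),("trayTL",(90,45),10),("trayBR",(525,552),10),("bs1",(255,170),60),("bs2",(220,373),60)]:pr("T "+n,ray(T,tc(*p),z))
# scene depth-derived points near the lever
d=S["depth"];K,E=S["intrinsics"],S["extrinsics"]
v,u=np.mgrid[:384,:512];P=np.stack([(u-K[0,2])/K[0,0]*d,(v-K[1,2])/K[1,1]*d,d],-1)@E[:3,:3].T+E[:3,3]
m=(d>0)&(v>170)&(v<230)&(u>250)&(u<295)&(P[...,2]>128)&(P[...,2]<145)
Q=P[m];print(len(Q),Q.mean(0));c=Q[:,:2]-Q[:,:2].mean(0);w,V=np.linalg.eigh(c.T@c);a=V[:,1];print(a,(c@a).min(),(c@a).max())
m=(d>0)&(v>145)&(v<215)&(u>185)&(u<266)&(abs(P[...,2]-90)<5);Q=P[m]
import cv2;print(len(Q),cv2.minAreaRect(Q[:,:2].astype(np.float32)),Q[:,2].mean())
E
```

```text
S far [ 438.6 -184.4]
S right [451.5 -94.3]
S near [ 607.2 -121.7]
S left [ 592.4 -211.7]
S hub [545.7 -11.5]
S hubbot [557.1  -2.3]
S tip [479.4  -5.4]
S pin [537.4 -70.4]
S tray l [ 631.8 -266.7]
S tray far [ 383.7 -234. ]
T LT [ 595.7 -125.2]
T RT [ 583.2 -207.1]
T LB [ 451.9 -102.4]
T RB [ 438.3 -188.6]
T tip [474.4  -6.2]
T hub [540.2  -8.1]
T pin [532.6 -70.1]
T trayTR [ 626.3 -265.8]
T trayTL [678.7  27.4]
T trayBR [ 380.4 -224.7]
T bs1 [594.5 -70.2]
T bs2 [479.8 -50.4]
253 [524.43629502  -8.27736441 136.62835029]
[-0.9976688   0.06824197] -35.03909017305631 48.21207047220231
655 ((521.5393676757812, -155.4260711669922), (100.6574935913086, 162.10821533203125), 80.1900634765625) 89.81416993361508
```

Request:
apply_moves(series="0 0 0 -0.036 1; -0.069 -0.102 0 0 1; -0.069 -0.102 0 0 1; -0.069 -0.102 0 0 1; -0.069 -0.102 0 0 1", squeeze=60)

```text
time: 0.52
tool_pos: [205.9, 445.6, 230.4]
tcp_rot: [-179.9, -0.0, 170.1]
ft_force: [2.3, -0.6, 0.2]
finger_gap: 25.6
grip_force: 0.0
```

Request:
apply_moves(series="-0.069 -0.102 0 0 1; -0.069 -0.102 0 0 1; -0.069 -0.102 0 0 1; -0.069 -0.102 0 0 1; -0.069 -0.102 0 0 1")

```text
time: 0.93
tool_pos: [281.6, 277.1, 230.9]
tcp_rot: [-180.0, -0.0, 170.1]
ft_force: [1.3, 0.2, 0.2]
finger_gap: 0.0
grip_force: 0.0
```

Request:
apply_moves(series="-0.069 -0.102 0 0 1; -0.069 -0.102 0 0 1; -0.069 -0.102 0 0 1; -0.069 -0.102 0 0 1; -0.069 -0.102 0 0 1")

```text
time: 1.35
tool_pos: [357.3, 108.5, 231.2]
tcp_rot: [180.0, 0.0, 170.1]
ft_force: [0.7, 1.5, -0.1]
finger_gap: 0.1
grip_force: 0.0
```

Request:
apply_moves(series="-0.069 -0.102 0 0 1; -0.069 -0.102 0 0 1; -0.069 -0.102 0 0 1; -0.069 -0.102 0 0 1; -0.069 -0.102 0 0 1")

```text
time: 1.77
tool_pos: [433.0, -60.2, 231.0]
tcp_rot: [180.0, -0.0, 170.1]
ft_force: [-0.5, 0.9, 0.3]
finger_gap: 0.7
grip_force: 0.0
```

Request:
apply_moves(series="-0.069 -0.102 0 0 1; -0.069 -0.102 0 0 1; -0.069 -0.102 0 0 1; 0 0 0 0 1; 0 0 0 0 1")

```text
time: 2.18
tool_pos: [477.9, -160.7, 230.1]
tcp_rot: [180.0, -0.1, 169.9]
ft_force: [-0.1, 0.6, 0.9]
finger_gap: 0.1
grip_force: 0.0
```

Request:
apply_moves(series="-0.069 -0.105 0 0 1; -0.069 -0.105 0 0 1; 0 0 0.1 0 1; 0 0 0.1 0 1; 0 0 0.1 0 1")

```text
time: 2.6
tool_pos: [508.5, -228.0, 140.8]
tcp_rot: [-180.0, 0.1, 170.1]
ft_force: [0.1, -0.1, 0.1]
finger_gap: 0.1
grip_force: 0.0
```

Request:
apply_moves(series="0 0 0.1 0 1; 0 0 0.1 0 1; 0 0 0.09 0 1; 0 0 0 0 1; 0 0 0 0 1")

```text
time: 3.02
tool_pos: [506.7, -226.6, 53.1]
tcp_rot: [179.9, -0.2, 170.2]
ft_force: [0.3, -0.4, 0.2]
finger_gap: 0.2
grip_force: 0.0
```

```bash
python3 - <<'E'
from bench import *
import cv2,numpy as np
x=sense();print(x["tool_pos"],x["tcp_rot"],x["ft_force"])
s=snapshot("scene");cv2.imwrite("pics/s2.png",cv2.resize(s["frame"][60:260,130:350],None,fx=3,fy=3))
E
```

```text
[ 506.68543255 -226.61708748   53.10095737] [179.90803112  -0.22879393 170.16188504] [ 0.33854269 -0.38819719  0.21825624]
```

View pics/s2.png

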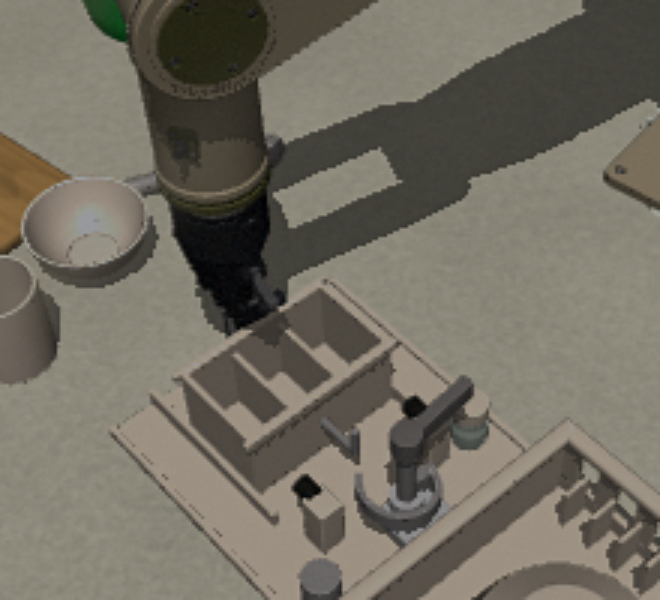

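The shut fingers, at about (255,320), stand just behind the middle of the caddy's plain face.

Request:
apply_moves(series="0 0.01 0 0 1; 0 0.01 0 0 1; 0 0.01 0 0 1; 0 0.008 0 0 1; 0 0.008 0 0 1")

```text
time: 3.48
tool_pos: [511.1, -214.8, 55.1]
tcp_rot: [-180.0, 0.1, 170.1]
ft_force: [-0.4, -0.5, 0.0]
finger_gap: 0.1
grip_force: 0.0
```

Request:
apply_moves(series="0 0.006 0 0 1; 0 0.006 0 0 1; 0 0.006 0 0 1; 0 0.006 0 0 1; 0 0.006 0 0 1")

```text
time: 3.9
tool_pos: [512.3, -206.3, 54.6]
tcp_rot: [-180.0, 0.0, 170.1]
ft_force: [-0.6, -3.0, 2.9]
finger_gap: -0.3
grip_force: 1.6
```

Request:
apply_moves(series="0 0.006 0 0 1; 0 0.006 0 0 1; 0 0.006 0 0 1; 0 0.006 0 0 1; 0 0.006 0 0 1")

```text
time: 4.32
tool_pos: [513.7, -197.1, 54.3]
tcp_rot: [-180.0, 0.0, 170.1]
ft_force: [0.1, -3.2, 3.1]
finger_gap: -0.0
grip_force: 1.7
```

Request:
apply_moves(series="0 0.006 0 0 1; 0 0.006 0 0 1; 0 0.006 0 0 1; 0 0.004 0 0 1; 0 0.004 0 0 1")

```text
time: 4.73
tool_pos: [515.0, -189.4, 54.3]
tcp_rot: [180.0, -0.0, 170.1]
ft_force: [-0.2, -3.8, 2.4]
finger_gap: 0.4
grip_force: 1.7
```

Request:
apply_moves(series="0 0.005 0 0 1; 0 0.005 0 0 1; 0 0.005 0 0 1; 0 0.004 0 0 1; 0 0.004 0 0 1")

```text
time: 5.15
tool_pos: [516.2, -182.6, 54.3]
tcp_rot: [-180.0, -0.0, 170.1]
ft_force: [-0.6, -3.5, 2.5]
finger_gap: -0.3
grip_force: 1.6
```

Request:
apply_moves(series="0 0.003 0 0 1; 0 0.003 0 0 1; 0 0.003 0 0 1; 0 0.003 0 0 1; 0 0.003 0 0 1")

```text
time: 5.57
tool_pos: [517.0, -178.2, 54.3]
tcp_rot: [180.0, -0.0, 170.1]
ft_force: [0.2, -3.4, 2.8]
finger_gap: -0.2
grip_force: 1.6
```

Request:
apply_moves(series="0 0.002 0 0 1; 0 0.002 0 0 1; 0 0.002 0 0 1; 0 0.002 0 0 1; 0 0.002 0 0 1")

```text
time: 5.98
tool_pos: [517.5, -175.3, 54.3]
tcp_rot: [180.0, -0.0, 170.1]
ft_force: [-1.6, -3.2, 2.1]
finger_gap: -0.1
grip_force: 1.6
```

Request:
apply_moves(series="0 0.002 0 0 1; 0 0.002 0 0 1; 0 0.002 0 0 1; 0 0.002 0 0 1; 0 0.002 0 0 1")

```text
time: 6.4
tool_pos: [518.4, -173.5, 54.7]
tcp_rot: [-179.9, 0.1, 170.1]
ft_force: [-0.8, -10.5, 2.6]
finger_gap: 0.2
grip_force: 5.3
```

Request:
apply_moves(series="0 0.002 0 0 1; 0 0.002 0 0 1; 0 0.001 0 0 1; 0 0.001 0 0 1; 0 0.001 0 0 1")

```text
time: 6.82
tool_pos: [518.6, -173.1, 55.1]
tcp_rot: [-179.8, 0.1, 170.1]
ft_force: [-3.3, -17.8, 2.3]
finger_gap: -0.2
grip_force: 8.7
```

Both bumpers were met at about 18 N. I'll back off and rise, then measure the caddy and lever again.

Request:
apply_moves(series="0 -0.004 0 0 1; 0 -0.01 0 0 1; 0 -0.03 0 0 1; 0 -0.05 0 0 1; 0 0 -0.08 0 1")

```text
time: 7.23
tool_pos: [509.4, -197.9, 73.1]
tcp_rot: [179.9, -0.5, 170.1]
ft_force: [-0.2, 0.7, -0.4]
finger_gap: -0.1
grip_force: 0.0
```

Request:
apply_moves(series="0 0 -0.08 0 1; 0 0 -0.07 0 1; 0 0 0 0 1; 0 0 0 0 1")

```text
time: 7.57
tool_pos: [514.4, -198.4, 124.5]
tcp_rot: [-180.0, 0.1, 170.1]
ft_force: [-0.0, 0.2, -0.9]
finger_gap: -0.2
grip_force: 0.0
```

```bash
python3 - <<'E'
from bench import *
import cv2,numpy as np
x=sense();print(x["tool_pos"],x["tcp_rot"],x["ft_force"])
for n in("scene","top"):
    s=snapshot(n);np.savez(f"{n}1.npz",**s)
s=np.load("scene1.npz")["frame"][145:275,165:320];cv2.imwrite("pics/s3.png",cv2.resize(s,None,fx=4.5,fy=4.5,interpolation=cv2.INTER_CUBIC))
E
```

```text
[ 514.38572913 -198.43981969  124.54588142] [-1.79992229e+02  1.39895341e-01  1.70108838e+02] [-0.0085708   0.16317788 -0.86542153]
```

View pics/s3.png

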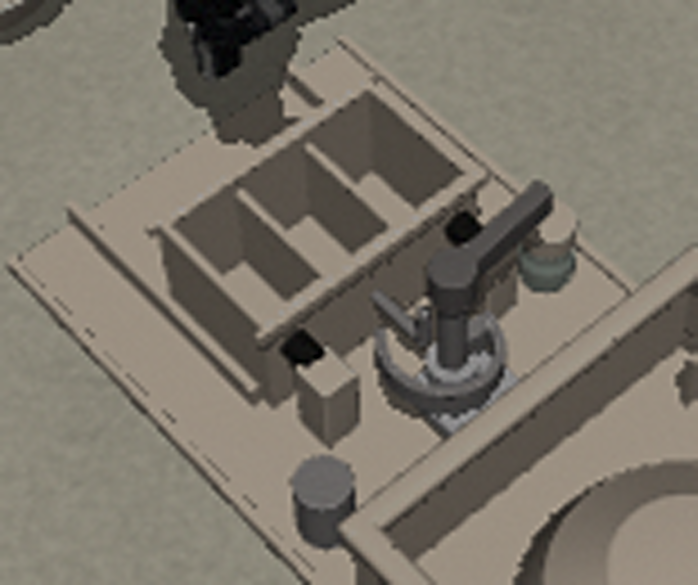

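The pin, at about (422,315), stands in the hook's mouth, the caddy meets both bumpers, and the lever has not moved. Next I'll go behind the lever.

Request:
apply_moves(series="0.031 0.104 0 0 1; 0.031 0.104 0 0 1; 0.031 0.104 0 0 1; 0.031 0.104 0 0 1; 0.031 0.104 0 0 1")

```text
time: 8.08
tool_pos: [492.8, -34.8, 121.4]
tcp_rot: [180.0, -0.2, 170.1]
ft_force: [-0.0, 0.1, -0.4]
finger_gap: 0.0
grip_force: 0.0
```

Request:
apply_moves(series="0 0 0.012 -0.052 1; 0 0 0 0 1; 0 0 0 0 1")

```text
time: 8.33
tool_pos: [493.5, -36.1, 118.3]
tcp_rot: [180.0, -0.2, 176.0]
ft_force: [-0.1, 0.1, -0.7]
finger_gap: 0.4
grip_force: 0.0
```

Request:
apply_moves(series="0 0.01 0 0 1; 0 0.01 0 0 1; 0 0.008 0 0 1; 0 0.006 0 0 1; 0 0.006 0 0 1")

```text
time: 8.75
tool_pos: [495.3, -24.8, 119.6]
tcp_rot: [-180.0, -0.0, 176.0]
ft_force: [-1.5, -1.6, 0.3]
finger_gap: 0.4
grip_force: 0.7
```

Request:
apply_moves(series="0 0.006 0 0 1; 0 0.006 0 0 1; 0 0 0 0 1")

```text
time: 9.0
tool_pos: [495.5, -20.6, 119.6]
tcp_rot: [180.0, -0.0, 176.1]
ft_force: [-1.2, -0.9, 0.1]
finger_gap: 0.1
grip_force: 0.4
```

Request:
apply_moves(series="0 0 0 0.035 1; 0.0037 0.0118 0 0.035 1; 0.0037 0.0118 0 0.035 1; 0.0037 0.0118 0 0.035 1; 0.0037 0.0118 0 0.035 1")

```text
time: 9.42
tool_pos: [495.0, -6.1, 119.9]
tcp_rot: [180.0, 0.0, 155.8]
ft_force: [-0.1, -1.7, -0.3]
finger_gap: -0.1
grip_force: 0.6
```

Request:
apply_moves(series="0.0037 0.0118 0 0.035 1; 0.0037 0.0118 0 0.035 1; 0.0037 0.0118 0 0.035 1; 0.0037 0.0118 0 0.035 1; 0.0037 0.0118 0 0.035 1")

```text
time: 9.83
tool_pos: [499.6, 11.8, 119.9]
tcp_rot: [180.0, 0.0, 135.7]
ft_force: [-0.6, -1.8, -0.5]
finger_gap: -0.2
grip_force: 0.6
```

```bash
cat >>h.py <<'E'
def st():
    from bench import sense
    s=sense();p=s["tool_pos"][:2];y=np.radians(s["tcp_rot"][2]);f=s["ft_force"][:2]
    X=np.array([np.cos(y),np.sin(y)]);Y=np.array([np.sin(y),-np.cos(y)])
    c=np.array([547,-10])-p
    print("t",s["time"],"yaw",np.degrees(y),"axis in tool",c@X,c@Y,"f",f@X,f@Y,"Mz/50mm",(-c[0]*f[1]+c[1]*f[0])/50,"J6",s["joint_pos"][5],"z",s["tool_pos"][2])
E
python3 -c "from h import *;st()"
```

```text
t 9.8333 yaw 135.7460652855146 axis in tool -49.15046686786377 17.425427932155273 f -0.8063644629360535 -1.6694094379739304 Mz/50mm 1.922069982119601 J6 -50.2606580885301 z 119.87249110374299
```

Request:
apply_moves(series="0.0037 0.0118 0 0.035 1; 0.0037 0.0118 0 0.035 1; 0.0037 0.0118 0 0.035 1; 0.0037 0.0118 0 0.035 1; 0.0037 0.0118 0 0.035 1")

```text
time: 10.25
tool_pos: [510.0, 27.1, 119.8]
tcp_rot: [180.0, 0.0, 115.7]
ft_force: [-0.5, -0.7, 1.0]
finger_gap: -0.2
grip_force: 0.6
```

Request:
apply_moves(series="0.0037 0.0118 0 0.035 1; 0.0037 0.0118 0 0.035 1; 0.0037 0.0118 0 0.035 1; 0.0037 0.0118 0 0.035 1; 0.0037 0.0118 0 0.035 1")

```text
time: 10.67
tool_pos: [525.0, 37.8, 119.7]
tcp_rot: [-180.0, -0.0, 95.6]
ft_force: [-2.1, -0.5, 0.2]
finger_gap: -0.2
grip_force: 0.6
```

```bash
python3 -c "from h import *;st()"
```

```text
t 10.6667 yaw 95.64203465187994 axis in tool -49.69186261207207 17.155834232724708 f -0.3335787812502917 -2.118488032545512 Mz/50mm 2.219888770665096 J6 -7.110990957687634 z 119.68766569705615
```

Request:
apply_moves(series="0.0028 0.0088 0 0.026 1; 0.0028 0.0088 0 0.026 1; 0.0028 0.0088 0 0.026 1; 0.0028 0.0088 0 0.026 1; 0.0028 0.0088 0 0.026 1")

```text
time: 11.08
tool_pos: [538.1, 41.9, 119.7]
tcp_rot: [-180.0, -0.0, 80.8]
ft_force: [-0.6, -0.7, -0.3]
finger_gap: 0.2
grip_force: 0.6
```

```bash
python3 -c "from h import *;st()"
```

```text
t 11.0833 yaw 80.79896756287103 axis in tool -49.84548879523641 17.04548524898788 f -0.7958003972399833 -0.43458839321255077 Mz/50mm 0.7045414963341764 J6 8.206850108171766 z 119.65383195769587
```

Request:
apply_moves(series="0.0019 0.0058 0 0.0175 1; 0.0019 0.0058 0 0.0175 1; 0.0019 0.0058 0 0.0175 1; 0.0019 0.0058 0 0.0175 1; 0.0019 0.0058 0 0.0175 1")

```text
time: 11.5
tool_pos: [547.2, 42.8, 119.6]
tcp_rot: [-180.0, -0.0, 70.8]
ft_force: [-1.2, 0.2, -0.2]
finger_gap: 0.2
grip_force: 0.5
```

```bash
python3 -c "from h import *;st()"
```

```text
t 11.5 yaw 70.82238166283538 axis in tool -49.88592181113402 17.157612872853424 f -0.17035025076937485 -1.1852507338844602 Mz/50mm 1.2410025818528767 J6 18.280896271013052 z 119.61678881651109
```

Request:
apply_moves(series="0.0019 0.0058 0 0.0175 1; 0.0019 0.0058 0 0.0175 1; 0.0019 0.0058 0 0.0175 1; 0.0019 0.0058 0 0.0175 1; 0.0019 0.0058 0 0.0175 1")

```text
time: 11.92
tool_pos: [556.3, 42.0, 119.6]
tcp_rot: [-180.0, -0.0, 60.8]
ft_force: [-2.5, -0.3, -0.6]
finger_gap: 0.3
grip_force: 0.5
```

```bash
python3 -c "from h import *;st()"
```

```text
t 11.9167 yaw 60.79556298003083 axis in tool -49.91265720877305 17.257382357048453 f -1.4596361709732502 -2.092843471108343 Mz/50mm 2.592977565394259 J6 28.240512657391584 z 119.61531378328534
```

Request:
apply_moves(series="0.0019 0.0058 0 0.0175 1; 0.0019 0.0058 0 0.0175 1; 0.0019 0.0058 0 0.0175 1; 0.0019 0.0058 0 0.0175 1")

```text
time: 12.25
tool_pos: [563.4, 40.3, 119.6]
tcp_rot: [-180.0, -0.0, 52.8]
ft_force: [-1.8, -0.2, 1.0]
finger_gap: 0.2
grip_force: 0.6
```

```bash
python3 -c "from h import *;st()"
```

```text
t 12.25 yaw 52.77928453556487 axis in tool -49.993947502323174 17.34883761035243 f -1.2610568334382235 -1.3224239442874604 Mz/50mm 1.7598212693453488 J6 36.091891863555865 z 119.63964012692932
```

Request:
apply_moves(series="0.0019 0.0058 0 0.0175 1; 0.0019 0.0058 0 0.0175 1; 0.0019 0.0058 0 0.0175 1")

```text
time: 12.5
tool_pos: [568.6, 38.4, 119.6]
tcp_rot: [-180.0, -0.0, 46.8]
ft_force: [-0.8, 0.2, 0.1]
finger_gap: -0.0
grip_force: 0.6
```

```bash
python3 -c "from h import *;st()"
```

```text
t 12.5 yaw 46.76150909260446 axis in tool -49.9992475780596 17.418200988774057 f -0.423117323338086 -0.7551676252686537 Mz/50mm 0.9025551127695528 J6 41.91940977350813 z 119.63560782951166
```

Request:
apply_moves(series="0.0019 0.0058 0 0.0175 1; 0.0019 0.0058 0 0.0175 1; 0.0019 0.0058 0 0.0175 1")

```text
time: 12.75
tool_pos: [573.5, 35.9, 119.6]
tcp_rot: [-180.0, -0.0, 40.7]
ft_force: [-0.6, -0.1, -0.3]
finger_gap: -0.1
grip_force: 0.6
```

Request:
apply_moves(series="0.0019 0.0058 0 0.0175 1; 0.0019 0.0058 0 0.0175 1; 0.0019 0.0058 0 0.0175 1")

```text
time: 13.0
tool_pos: [578.2, 33.0, 119.7]
tcp_rot: [-180.0, -0.0, 34.7]
ft_force: [-1.3, 0.8, 0.2]
finger_gap: 0.3
grip_force: 0.6
```

Request:
apply_moves(series="0.0019 0.0058 0 0.0175 1; 0.0019 0.0058 0 0.0175 1; 0.0019 0.0058 0 0.0175 1")

```text
time: 13.25
tool_pos: [582.5, 29.6, 119.7]
tcp_rot: [-180.0, -0.0, 28.7]
ft_force: [-0.2, 1.4, -0.0]
finger_gap: 0.1
grip_force: 0.6
```

Request:
apply_moves(series="0.0019 0.0058 0 0.0175 1; 0.0019 0.0058 0 0.0175 1")

```text
time: 13.42
tool_pos: [585.2, 27.1, 119.7]
tcp_rot: [-180.0, -0.0, 24.7]
ft_force: [0.6, 1.7, -0.6]
finger_gap: 0.3
grip_force: 0.6
```

Request:
apply_moves(series="0.0019 0.0058 0 0.0175 1; 0.0019 0.0058 0 0.0175 1")

```text
time: 13.58
tool_pos: [587.7, 24.4, 119.7]
tcp_rot: [-180.0, -0.0, 20.7]
ft_force: [0.3, 0.9, 0.2]
finger_gap: 0.2
grip_force: 0.6
```

Request:
apply_moves(series="0.0019 0.0058 0 0.0175 1; 0.0019 0.0058 0 0.0175 1")

```text
time: 13.75
tool_pos: [590.0, 21.5, 119.7]
tcp_rot: [-180.0, -0.0, 16.7]
ft_force: [0.9, 0.6, -0.9]
finger_gap: -0.0
grip_force: 0.6
```

```bash
python3 - <<'E'
from h import *;st()
from bench import snapshot
import cv2
s=snapshot("scene")["frame"][145:275,165:320];cv2.imwrite("pics/s4.png",cv2.resize(s,None,fx=4.5,fy=4.5,interpolation=cv2.INTER_CUBIC))
E
```

```text
t 13.75 yaw 16.68935817572885 axis in tool -50.20730232365469 17.797782058190027 f 0.9940746342117529 -0.34966849526108357 Mz/50mm -0.002728236692902328 J6 70.37670989862136 z 119.74061816191697
```

View pics/s4.png

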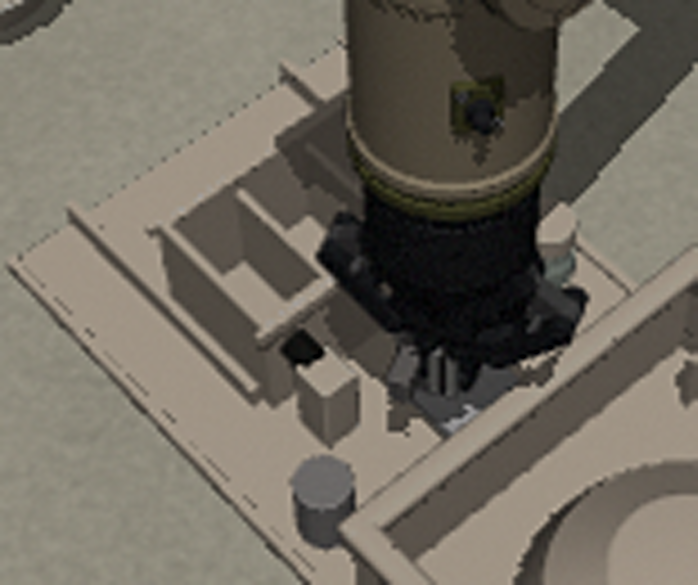

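The lever tip, at about (405,365), is following the fingers, and the caddy has not moved. I'll keep going.

Request:
apply_moves(series="0.0019 0.0058 0 0.0175 1; 0.0019 0.0058 0 0.0175 1")

```text
time: 13.97
tool_pos: [592.0, 18.4, 119.8]
tcp_rot: [-180.0, -0.0, 12.7]
ft_force: [0.9, 0.6, 0.2]
finger_gap: 0.0
grip_force: 0.6
```

Request:
apply_moves(series="0.0019 0.0058 0 0.0175 1; 0.0019 0.0058 0 0.0175 1")

```text
time: 14.13
tool_pos: [593.8, 15.2, 119.8]
tcp_rot: [-180.0, -0.0, 8.7]
ft_force: [1.1, 2.0, 0.3]
finger_gap: 0.2
grip_force: 0.6
```

Request:
apply_moves(series="0.0019 0.0058 0 0.0175 1; 0.0019 0.0058 0 0.0175 1")

```text
time: 14.3
tool_pos: [595.5, 11.9, 119.8]
tcp_rot: [-180.0, -0.0, 4.7]
ft_force: [1.3, 1.6, -0.3]
finger_gap: 0.1
grip_force: 0.6
```

Request:
apply_moves(series="0.0019 0.0058 0 0.0175 1; 0.0019 0.0058 0 0.0175 1")

```text
time: 14.47
tool_pos: [596.9, 8.4, 119.9]
tcp_rot: [-180.0, -0.1, 0.7]
ft_force: [1.4, 0.5, -0.6]
finger_gap: 0.0
grip_force: 0.6
```

Request:
apply_moves(series="0.0019 0.0058 0 0.0175 1; 0.0019 0.0058 0 0.0175 1")

```text
time: 14.63
tool_pos: [598.1, 5.0, 119.9]
tcp_rot: [-180.0, -0.1, -3.3]
ft_force: [1.3, 1.7, -0.4]
finger_gap: 0.1
grip_force: 0.9
```

Resistance has begun to rise.

Request:
apply_moves(series="0.0019 0.0058 0 0.0175 1; 0.0019 0.0058 0 0.0175 1")

```text
time: 14.8
tool_pos: [599.1, 1.6, 119.9]
tcp_rot: [-179.9, -0.1, -7.3]
ft_force: [2.0, 2.4, -0.2]
finger_gap: -0.1
grip_force: 1.4
```

Request:
apply_moves(series="0.0019 0.0058 0 0.0175 1; 0.0019 0.0058 0 0.0175 1")

```text
time: 14.97
tool_pos: [599.9, -1.8, 119.9]
tcp_rot: [-179.9, -0.1, -11.3]
ft_force: [3.2, 2.4, -1.9]
finger_gap: -0.0
grip_force: 1.9
```

```bash
python3 -c "from h import *;st()"
```

```text
t 14.9667 yaw -11.32554386446515 axis in tool -50.22122943689295 18.373645219586706 f 2.645835840706403 -2.9507298165123674 Mz/50mm 1.9915126014988445 J6 96.18946286107393 z 119.91015381588879
```

Request:
apply_moves(series="0.0019 0.0058 0 0.0175 1; 0.0019 0.0058 0 0.0175 1; 0.0019 0.0058 0 0.0175 1")

```text
time: 15.22
tool_pos: [600.6, -7.1, 120.0]
tcp_rot: [-179.9, -0.1, -17.3]
ft_force: [4.1, 3.7, -1.9]
finger_gap: -0.2
grip_force: 2.5
```

```bash
python3 -c "from h import *;st()"
```

```text
t 15.2167 yaw -17.33597361367316 axis in tool -50.27597658014339 18.690322864912492 f 2.810930566898201 -4.7494396243168335 Mz/50mm 3.7249103094955864 J6 101.6857862453107 z 120.00627516216699
```

Request:
apply_moves(series="0.0019 0.0058 0 0.0175 1; 0.0019 0.0058 0 0.0175 1; 0.0019 0.0058 0 0.0175 1")

```text
time: 15.47
tool_pos: [600.7, -12.4, 120.0]
tcp_rot: [-179.8, -0.1, -23.4]
ft_force: [5.9, 5.1, -2.4]
finger_gap: 0.1
grip_force: 3.4
```

```bash
python3 -c "from h import *;st()"
```

```text
t 15.4667 yaw -23.350232855552388 axis in tool -50.30080856172691 19.067845142352656 f 3.37253734168287 -6.965229551739939 Mz/50mm 5.72099317005086 J6 107.17893102877836 z 120.01667293657763
```

Request:
apply_moves(series="0.0019 0.0058 0 0.0175 1; 0.0019 0.0058 0 0.0175 1")

```text
time: 15.63
tool_pos: [600.7, -15.9, 120.1]
tcp_rot: [-179.8, -0.1, -27.3]
ft_force: [7.4, 4.8, -3.6]
finger_gap: -0.2
grip_force: 4.1
```

```bash
python3 -c "from h import *;st()"
```

```text
t 15.6333 yaw -27.34991035679823 axis in tool -50.36841326048663 19.412427980124587 f 4.402677776444432 -7.66325961605627 Mz/50mm 6.010391240179955 J6 110.83591001476896 z 120.08527891346174
```

Request:
apply_moves(series="0.0019 0.0058 0 0.0175 1; 0.001 0.0029 0 0.0088 1")

```text
time: 15.8
tool_pos: [600.3, -18.7, 120.1]
tcp_rot: [-179.8, -0.1, -30.4]
ft_force: [8.3, 5.7, -4.1]
finger_gap: -0.0
grip_force: 4.6
```

```bash
python3 -c "from h import *;st()"
```

```text
t 15.8 yaw -30.385951780667924 axis in tool -50.41723364375603 19.48544187363462 f 4.287980113524274 -9.11187708753726 Mz/50mm 7.516848975963494 J6 113.6001718700885 z 120.14495075077242
```

The resistance is about 9 N at 50 mm, so the latch is at the right tightness. I'll let go by backing straight off the lever and then rising.

Request:
apply_moves(series="0 -0.01 0 0 1; 0 -0.03 0 0 1; 0 -0.04 0 0 1; 0 0 -0.1 0 1; 0 0 -0.1 0 1")

```text
time: 16.22
tool_pos: [609.2, 2.4, 177.5]
tcp_rot: [179.9, 0.3, -30.3]
ft_force: [0.4, 0.6, 0.1]
finger_gap: -0.3
grip_force: 0.0
```

Request:
apply_moves(series="0 0 -0.1 0 1; 0 -0.1 -0.1 0 1; 0 -0.1 0 0 1; 0 -0.1 0 0 1; 0 -0.1 0 0 1")

```text
time: 16.63
tool_pos: [672.3, 106.1, 240.5]
tcp_rot: [-179.9, -0.1, -30.3]
ft_force: [0.2, -1.1, -0.8]
finger_gap: 0.1
grip_force: 0.0
```

Request:
apply_moves(series="0 -0.1 0 0 1; 0 -0.1 0 0 1; 0 0 0 0 1; 0 0 0 0 1")

```text
time: 16.97
tool_pos: [701.5, 158.5, 237.7]
tcp_rot: [179.9, 0.1, -30.2]
ft_force: [-0.3, -0.3, 0.6]
finger_gap: -0.2
grip_force: 0.0
```

```bash
python3 - <<'E'
from h import *;st()
from bench import snapshot
import cv2
s=snapshot("scene")["frame"][145:275,165:320];cv2.imwrite("pics/s5.png",cv2.resize(s,None,fx=4.5,fy=4.5,interpolation=cv2.INTER_CUBIC))
E
```

```text
t 16.9667 yaw -30.158689661248033 axis in tool -48.90914684691246 223.2547898625873 f -0.10436456658289299 0.39905760349861175 Mz/50mm 0.07564644903346406 J6 128.80196590799076 z 237.7351184845018
```

View pics/s5.png

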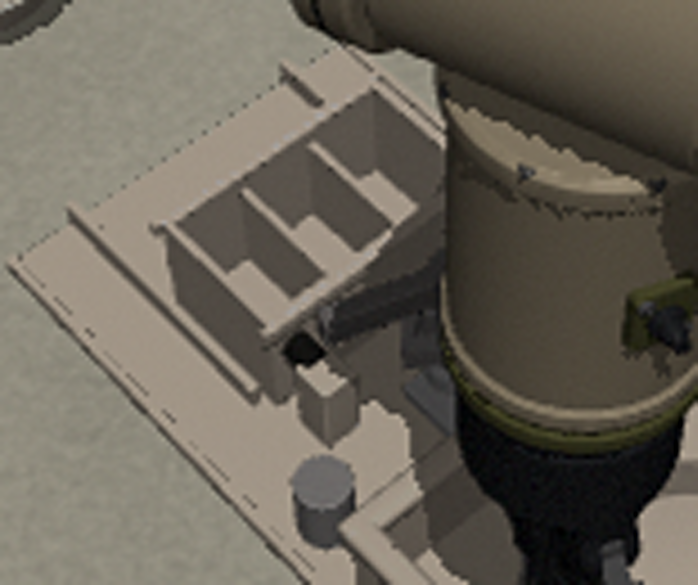

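The lever, at about (335,325), stays where I left it. The caddy is drawn slightly in against the bumpers, the shaker at about (325,500) is undisturbed, and the arm is clear. I'm handing the job in.

```bash
python3 -c "from bench import *;print(hand_in())"
```

```text
the job is handed in; nothing more can be done
None
```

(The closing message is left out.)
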